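# Line up the sterilised canisters by height on the tray

### The arm

A 6-joint arm with a two-finger parallel gripper is mounted at the origin on the work surface. World frame = base frame: x ahead of the robot, y to its left, z up, the work surface at z = 0. Lengths are in m, angles in rad, forces in N, time in s.
With the tool pointing down it reaches from about 0.35 to 0.975 m from the base axis. Payload 4.9 kg.
Tool frame: the origin (TCP) lies between the finger pads; the fingertips stand 14 mm ahead of it and the grasp point (between the pads) lies 5 mm behind it; z points along the fingers, y is the line along which they close (so a half turn about z gives the same grasp; the last joint's range is limited). The gripper opens to 85 mm and grips with 20 to 120 N. Pads are 22 mm wide; open, the fingers measure 114 mm over their backs; the gripper's body (76 mm by 85 mm) begins 54 mm behind the grasp point. The pads swing forward as they close: fully open they stand 13 mm farther back than shut.
Start: joints at [1.101, 0.053, 1.613, -0, 1.476, -0.119], TCP at [0.215, 0.587, 0.212] pointing down, gripper open.
Joint ranges: [-3.01, 3.01], [-1.01, 2.22], [0.06, 2.58], [-1.02, 4.17], [0.09, 2.62], [-3.14, 3.14]. Speed limits (rad/s): [2.57, 2.57, 3.14, 3.14, 3.14, 3.14].

### API

Orientations are given as a rotation vector (axis times angle).
In Python, from plant import * gives the robot as it stands.
- The arm moves only by the tool step_arm, never from a script. Its argument "rows" is one flat list of numbers, 7 for each row, row after row: the shift along the tool's x, y, z in mm, then the turn, a rotation vector about the tool's x, y, z in degrees, then the opening, from 0 (shut) to 1 (fully open). A call has exactly 8 rows; each row shifts and turns the commanded pose from where the row before left it, along the tool's axes as they then stand; what a row does not reach is not made up. A row lasts 1/8 s, in which the tool goes at most 62.5 mm and 10.7 degrees, less where a joint would pass 70% of its speed; a pose out of reach is approached as far as the arm can. A call with a gripper value outside its range is refused whole. The fingers move at their own pace and stop on an object; "grip_force" is the grip in N (left out, the last holds). Time passes only in rows, so rows that do not move let the fingers close, or fill a call up. It gives the time, the measured TCP pose, the force, the opening and the grip force at its end, in the units of the state.
- observe(): the state, without advancing time (a new reading comes with each control period).
- grab_frame(name): name is "scene" or "side" or "wrist"; returns (picture, depth): 480x640x3 uint8, red, green, blue; 480x640 float32, m along the optical axis (not along the pixel's ray), 0 where there is no reading.
- get_calibration(name): a dict with "fx", "fy", "cx", "cy" (pixels), "k1" (the pictures are not rectified: a ray, as slopes to the right and down, at radius r is drawn at 1 + k1 r^2 times it, then the intrinsics apply), "R" (3x3) and "t" (3): a world point X has camera coordinates R X + t. Camera axes: x right, y down, z forward; pixel columns grow to the right and rows downward; lengths in m; the calibration is good to about 2 mm. A picture is of the moment at which its call begins: read the wrist's pose just before it. get_calibration takes no time and is no camera call; for the wrist camera it gives the pose at the moment of the call.
- job_done(): hands the job in; it is judged then, once.
Trained networks look in the newest picture that a camera, given by its name, has taken for a name from the list of things; names that differ only in an ending like _2 or _b are one class to them, and where a whole thing is asked for, a point or a joint stands for the part that bears it (a point fixed in the world has none). Each returns a list of dicts, best first, with "conf" (0 to 1); they miss things now and then, are a little off and sometimes report something else, mostly with a low value. They report only what shows in the picture. A call takes as long as a camera call.
- trace(camera, query): "region" (480x640 bool, what is visible of it) and "position" ([column, row] in pixels, amid what is visible of it).
The state is a dict: "clock": time; "q": joint angles; "qvel": joint speeds; "tau": joint torques, N m; "tcp_pos": TCP position; "ee_rot": TCP orientation; "wrist_force": force on the tool from outside, world axes, zero at the start; "wrist_torque": the same for the moment, N m; "finger_gap": finger opening in m; "gripper_force": force on a finger pad.
Only numpy, scipy, OpenCV 4.12 (cv2) and the standard library are available. Lean on these libraries where they do the work, as an engineer would, in place of code of your own. Each camera call takes 0.05 s, during which the arm holds its last target. There are 200 camera calls.

### The job

Line up the four steel canisters by height on the tray, each standing upright in the middle of its own teal pad: the shortest on the pad next to the blue end marker, then taller and taller, with the tallest on the pad farthest from the blue marker. Set each one down without dropping it or knocking any over, and leave the small amber glass bottle standing where it is.

Things in the scene. Friction and masses are not known exactly. Their poses are not given: they have to be found in the camera images.
- canister_1: The shortest of four upright round stainless-steel canisters, loose, 40 mm in diameter, 50 mm tall to the flat closed top (the lid does not come off), with a black knob 14 mm wide and 12 mm high in the middle of the top (about 0.07 to 0.3 kg). Plain straight sides: grip it across the body, below the top. Origin: centre of its underside; z up along its axis.
- canister_2: The second shortest of four upright round stainless-steel canisters, loose, 46 mm in diameter, 70 mm tall to the flat closed top (the lid does not come off), with a black knob 14 mm wide and 12 mm high in the middle of the top (about 0.07 to 0.3 kg). Plain straight sides: grip it across the body, below the top. Origin: centre of its underside; z up along its axis.
- canister_3: The second tallest of four upright round stainless-steel canisters, loose, 52 mm in diameter, 90 mm tall to the flat closed top (the lid does not come off), with a black knob 14 mm wide and 12 mm high in the middle of the top (about 0.07 to 0.3 kg). Plain straight sides: grip it across the body, below the top. Origin: centre of its underside; z up along its axis.
- canister_4: The tallest of four upright round stainless-steel canisters, loose, 58 mm in diameter, 110 mm tall to the flat closed top (the lid does not come off), with a black knob 14 mm wide and 12 mm high in the middle of the top (about 0.07 to 0.3 kg). Plain straight sides: grip it across the body, below the top. Origin: centre of its underside; z up along its axis.
- pad_a: Flat round teal pad, 76 mm in diameter, 3 mm thick, fixed on the aluminium tray (110 x 470 mm, 6 mm thick, fixed to the table); first, at the end of the row towards the tray's +y (left) end. The four pads stand in a row along the tray, about 95 mm apart (80 to 110). Origin: centre of its underside, 6 mm above the table, so the pad's upper face is 9 mm above the table; y axis along the row towards the pad_a end.
- pad_b: Flat round teal pad, 76 mm in diameter, 3 mm thick, fixed on the aluminium tray (110 x 470 mm, 6 mm thick, fixed to the table); second, next to pad_a. The four pads stand in a row along the tray, about 95 mm apart (80 to 110). Origin: centre of its underside, 6 mm above the table, so the pad's upper face is 9 mm above the table; y axis along the row towards the pad_a end.
- pad_c: Flat round teal pad, 76 mm in diameter, 3 mm thick, fixed on the aluminium tray (110 x 470 mm, 6 mm thick, fixed to the table); third, next to pad_d. The four pads stand in a row along the tray, about 95 mm apart (80 to 110). Origin: centre of its underside, 6 mm above the table, so the pad's upper face is 9 mm above the table; y axis along the row towards the pad_a end.
- pad_d: Flat round teal pad, 76 mm in diameter, 3 mm thick, fixed on the aluminium tray (110 x 470 mm, 6 mm thick, fixed to the table); last, at the tray's right (-y) end. The four pads stand in a row along the tray, about 95 mm apart (80 to 110). Origin: centre of its underside, 6 mm above the table, so the pad's upper face is 9 mm above the table; y axis along the row towards the pad_a end.
- marker_blue: Blue block, 70 x 24 x 14 mm, fixed on the tray at one end of the row of pads, either beyond pad_a or beyond pad_d (about 70 mm from the middle of that end pad); a white block like it is at the other end. Origin: centre of its underside.
- drop_bottle: Small amber glass bottle with a black cap, 32 mm in diameter, 70 mm tall, loose, standing between the canisters; to be left alone. Origin: centre of its underside; z up along its axis.

How it is judged:
At the end, for the whole second after the job is handed in: Each canister stands upright (within 0.1 rad) and at rest on its own pad, its axis within 14 mm of the pad's centre, in order of height from the shortest next to the blue marker to the tallest at the other end; the glass bottle stands within 30 mm of where it was (((horizontal distance between marker_blue and pad_a below 0.12 m and horizontal distance between canister_1 and pad_a below 0.014 m and z of canister_1 in the frame of pad_a between 0 and 0.008 m and horizontal distance between canister_2 and pad_b below 0.014 m and z of canister_2 in the frame of pad_b between 0 and 0.008 m and horizontal distance between canister_3 and pad_c below 0.014 m and z of canister_3 in the frame of pad_c between 0 and 0.008 m and horizontal distance between canister_4 and pad_d below 0.014 m and z of canister_4 in the frame of pad_d between 0 and 0.008 m) or (horizontal distance between marker_blue and pad_d below 0.12 m and horizontal distance between canister_1 and pad_d below 0.014 m and z of canister_1 in the frame of pad_d between 0 and 0.008 m and horizontal distance between canister_2 and pad_c below 0.014 m and z of canister_2 in the frame of pad_c between 0 and 0.008 m and horizontal distance between canister_3 and pad_b below 0.014 m and z of canister_3 in the frame of pad_b between 0 and 0.008 m and horizontal distance between canister_4 and pad_a below 0.014 m and z of canister_4 in the frame of pad_a between 0 and 0.008 m)) and angle between each of canister_1, canister_2, canister_3, canister_4's own z axis and vertical below 0.1 rad and linear speed of each of canister_1, canister_2, canister_3, canister_4 below 0.02 m/s and angle between drop_bottle's own z axis and vertical below 0.15 rad and distance of drop_bottle from where it was at the start of the episode below 0.03 m); the robot touches nothing.
It fails at once if the glass bottle is knocked over or pushed more than 30 mm from its place (angle between drop_bottle's own z axis and vertical above 0.4 rad or distance of drop_bottle from where it was at the start of the episode above 0.03 m).
It fails at once if a canister is knocked over or laid down (leans more than 45 degrees) (angle between any of canister_1, canister_2, canister_3, canister_4's own z axis and vertical above 0.785 rad).
It fails at once if a canister is dropped: falls free at more than 0.6 m/s (about 20 mm of fall) ((linear speed of canister_1 above 0.6 m/s and contact force between each of the arm, the fingers and canister_1 below 0.05 N) or (linear speed of canister_2 above 0.6 m/s and contact force between each of the arm, the fingers and canister_2 below 0.05 N) or (linear speed of canister_3 above 0.6 m/s and contact force between each of the arm, the fingers and canister_3 below 0.05 N) or (linear speed of canister_4 above 0.6 m/s and contact force between each of the arm, the fingers and canister_4 below 0.05 N)).
It also fails if it takes over 96 s, if anything falls off the work surface, if the arm or the gripper's body presses on something with over 40 N, if the wrist force passes 120 N, or if a joint passes its speed limit or range.

## Working session

There is one attempt and no reset: what is moved stays moved. The work goes in short steps, Python scripts to look and compute and a tool call to move; the robot and the scene stay as the last step left them, time stands still between calls to the robot, and variables do not carry over. Pictures are saved under pics/ and viewed, at most 14 in all, crops included, and the job is handed in when it is done.

Besides the shell and the picture viewer there is one more tool, called by a JSON object that holds its "fn" and its "kwargs". step_arm: Moves the arm, as the interface text tells. Its arguments: {"type":"object","properties":{"rows":{"type":"array","items":{"type":"number"}},"grip_force":{"type":"number"}},"required":["rows"]}

```bash
ls; mkdir -p pics; cat > h.py <<'E'
from plant import *
import numpy as np, cv2
def ray(cal,u,v):
    K=np.array([[cal['fx'],0,cal['cx']],[0,cal['fy'],cal['cy']],[0,0,1.]])
    p=cv2.undistortPoints(np.array([[[u,v]]],float),K,np.array([cal['k1'],0,0,0.]))[0,0]
    return np.array([p[0],p[1],1.])
def w(cal,u,v,d):
    return np.array(cal['R']).T@(ray(cal,u,v)*d-np.array(cal['t']))
def cloud(cal,d):
    K=np.array([[cal['fx'],0,cal['cx']],[0,cal['fy'],cal['cy']],[0,0,1.]])
    vv,uu=np.mgrid[0:480,0:640]
    p=cv2.undistortPoints(np.stack([uu,vv],-1).reshape(-1,1,2).astype(float),K,np.array([cal['k1'],0,0,0.])).reshape(480,640,2)
    P=np.dstack([p,np.ones((480,640))])*d[...,None]
    return (P-np.array(cal['t']))@np.array(cal['R'])
def save(n,im): cv2.imwrite('pics/'+n,im[...,::-1])
E
python3 - <<'E'
from h import *
o=observe();print(o)
for c in ['scene','side']:
    im,d=grab_frame(c);cal=get_calibration(c);save(c+'0.png',im)
    C=cloud(cal,d);np.savez(c+'0.npz',im=im,d=d,C=C)
    print(c,cal['fx'],-np.array(cal['R']).T@cal['t'],cal['R'][2])
    for q in ['canister_1','pad_a','marker_blue','drop_bottle']:
        for r in trace(c,q):
            m=r['region']&(d>0);P=C[m]
            if len(P)==0: continue
            top=P[P[:,2]>np.percentile(P[:,2],95)-.006]
            print(q,round(r['conf'],2),np.round(r['position']),m.sum(),'med',np.round(np.median(P,0),3),'zmax',round(np.percentile(P[:,2],97),3),'mid',np.round((P.min(0)+P.max(0))/2,3))
E
```

```text
pics
{'clock': 0.0, 'q': array([ 1.10100498e+00,  5.33569162e-02,  1.61430232e+00,  2.28471798e-05,
        1.47600367e+00, -1.19022623e-01]), 'qvel': array([-0.00060648, -0.00253952,  0.00029837,  0.00121144,  0.00014726,
       -0.00096666]), 'tau': array([ 1.45741476e-03, -3.93678761e+01, -3.70178175e+01, -2.64452234e-05,
        6.89784836e-03,  2.08265000e-06]), 'tcp_pos': array([0.21446459, 0.58634139, 0.21035806]), 'ee_rot': array([-0.54806037, -3.09278415,  0.00310104]), 'wrist_force': array([ 0.49703454, -0.55919662, -0.30329697]), 'wrist_torque': array([-0.01301934, -0.05959805, -0.00953711]), 'gripper_force': 0.0, 'finger_gap': 0.08495524030977111}
scene 457.28054794318655 [0.8380467  0.3752883  0.69214462] [-0.37723961 -0.48252486 -0.79048089]
canister_1 0.96 [407. 259.] 1943 med [0.448 0.111 0.09 ] zmax 0.118 mid [0.433 0.102 0.061]
canister_1 0.86 [330. 195.] 1230 med [ 0.449 -0.098  0.068] zmax 0.1 mid [ 0.44  -0.111  0.052]
canister_1 0.85 [471. 343.] 1340 med [0.462 0.268 0.065] zmax 0.082 mid [0.427 0.257 0.041]
pad_a 0.91 [335. 369.] 1757 med [0.637 0.172 0.009] zm
[... 908 characters left out ...]
ed [ 0.433 -0.131  0.064] zmax 0.097 mid [ 0.447 -0.069  0.049]
canister_1 0.58 [243. 222.] 1601 med [0.426 0.079 0.074] zmax 0.11 mid [0.442 0.141 0.058]
pad_a 0.87 [342. 257.] 789 med [ 0.594 -0.014  0.007] zmax 0.009 mid [ 0.594 -0.011  0.006]
pad_a 0.75 [350. 293.] 985 med [ 0.576 -0.11   0.007] zmax 0.009 mid [ 0.577 -0.107  0.007]
pad_a 0.66 [329. 233.] 641 med [0.604 0.066 0.007] zmax 0.009 mid [0.605 0.069 0.006]
pad_a 0.65 [328. 202.] 558 med [0.633 0.166 0.006] zmax 0.008 mid [0.635 0.17  0.006]
marker_blue 0.57 [319. 186.] 283 med [0.639 0.229 0.016] zmax 0.019 mid [0.639 0.248 0.009]
drop_bottle 0.73 [252. 269.] 506 med [ 0.417 -0.011  0.035] zmax 0.069 mid [ 0.422 -0.017  0.043]
```

View pics/scene0.png

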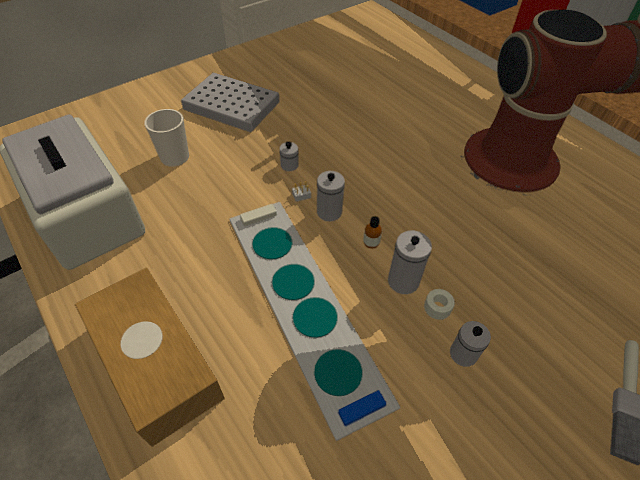

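View pics/side0.png

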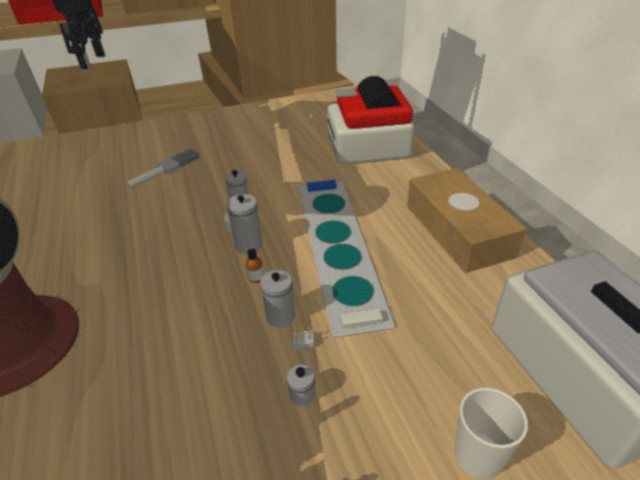

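```bash
cat > fit.py <<'E'
from h import *
from scipy.optimize import least_squares
G={'c1':(.41,-.27,.050,.020),'c2':(.43,.26,.070,.023),'c3':(.44,-.10,.090,.026),'c4':(.44,.10,.110,.029),'bot':(.42,-.0,.07,.016)}
def fit(C,x,y,h,r):
    k=(np.hypot(C[...,0]-x,C[...,1]-y)<.055)&(C[...,2]>.02)&(C[...,2]<.15)
    P=C[k]
    s=P[(P[:,2]<h-.012)]
    f=lambda p:np.hypot(s[:,0]-p[0],s[:,1]-p[1])-r
    o=least_squares(f,[x,y],loss='soft_l1',f_scale=.002)
    t=P[abs(P[:,2]-h)<.006]
    tc=cv2.minEnclosingCircle((t[:,:2]*1000).astype(np.float32)) if len(t) else None
    kn=P[P[:,2]>h+.007]
    return np.round(o.x,4),len(s),'rms',round(np.sqrt(np.mean(f(o.x)**2)),4),'top',np.round(np.median(t,0),3),np.round(tc[0]),round(tc[1]),'knob',np.round(kn.mean(0),3) if len(kn) else 0
if __name__=='__main__':
  for c in ['scene','side']:
    C=np.load(c+'0.npz')['C']
    for n,g in G.items(): print(c,n,*fit(C,*g))
E
python3 fit.py
```

```text
scene c1 [ 0.425  -0.2761] 113 rms 0.0011 top [ 0.43  -0.271  0.05 ] [ 426. -275.] 20 knob [ 0.426 -0.274  0.062]
scene c2 [0.4498 0.2646] 353 rms 0.0005 top [0.454 0.267 0.07 ] [450. 265.] 24 knob [0.451 0.265 0.082]
scene c3 [ 0.4381 -0.1129] 535 rms 0.0009 top [ 0.443 -0.107  0.09 ] [ 439. -112.] 27 knob [ 0.439 -0.112  0.101]
scene c4 [0.431 0.101] 889 rms 0.0007 top [0.436 0.105 0.11 ] [432. 101.] 30 knob [0.433 0.102 0.122]
scene bot [ 0.4203 -0.0019] 278 rms 0.0034 top [0.423 0.001 0.07 ] [423.  -1.] 9 knob 0
side c1 [ 0.4239 -0.2756] 176 rms 0.0006 top [ 0.422 -0.281  0.048] [ 423. -277.] 20 knob [ 0.423 -0.277  0.06 ]
side c2 [0.4471 0.2643] 229 rms 0.0016 top [0.446 0.258 0.069] [448. 263.] 24 knob [0.448 0.263 0.08 ]
side c3 [ 0.4367 -0.1126] 711 rms 0.0008 top [ 0.435 -0.118  0.088] [ 437. -113.] 27 knob [ 0.436 -0.115  0.1  ]
side c4 [0.4295 0.101 ] 907 rms 0.0012 top [0.428 0.094 0.108] [429.  99.] 30 knob [0.43  0.099 0.119]
side bot [0.4197 0.0005] 289 rms 0.0035 top [ 0.419 -0.005  0.068] [420.  -2.] 9 knob 0
```

The scene view shows the blue marker at (361,407) with its nearest pad, pad_a, at (338,372). The canisters are c1 (289,155), c3 (330,195), c4 (407,262) and c2 (470,343). The bottle is at (373,232), and there are a loose ring at (440,303) and a small clip at (300,192). The side view agrees: bottle (254,267), blue marker (321,186). So c1→a, c2→b, c3→c and c4→d, gripping across the row.

{"fn": "step_arm", "kwargs": {"rows": [0,0,0,0,0,10.2,1,0,0,0,0,0,10.2,1,0,0,0,0,0,10.2,1,0,0,0,0,0,10.2,1,0,0,0,0,0,10.2,1,0,0,0,0,0,10.2,1,0,0,0,0,0,10.2,1,0,0,0,0,0,10.2,1], "grip_force": 50}}

```text
clock: 1.5
tcp_pos: [0.2148, 0.5869, 0.2116]
ee_rot: [-2.442, -1.976, -0.0]
wrist_force: [-0.2, -0.1, -0.2]
finger_gap: 0.0857
gripper_force: 0.0
```

```bash
cat > go.py <<'E'
import sys
from h import *
from scipy.spatial.transform import Rotation as R
T={'c1':(.4245,-.276),'c2':(.4485,.2645),'c3':(.4375,-.1128),'c4':(.430,.101),'a':(.636,.171),'b':(.606,.070),'c':(.5955,-.011),'d':(.579,-.108)}
o=observe();M=R.from_rotvec(o['ee_rot']).as_matrix();p=o['tcp_pos']
print('t',round(o['clock'],2),'tcp',np.round(p,4),'z',np.round(M[:,2],3),'yaw_y',round(np.degrees(np.arctan2(M[1,1],M[0,1])),1),'gap',round(o['finger_gap'],4),'F',np.round(o['wrist_force'],1),'q6',round(o['q'][5],2))
for a in sys.argv[1:]:
    n,z=a.split(':');t=np.array([*T[n],float(z)]) if n in T else np.array([*map(float,n.split(',')),float(z)])
    print(a,np.round(M.T@(t-p)*1000,1)); p=t
E
python3 go.py .45,.35:.21 c1:.21 c1:.025
python3 - <<'E'
from h import *
C=np.load('scene0.npz')['C']
for u,v in [(300,192),(428,302),(450,300),(440,315)]: print(u,v,np.round(C[v,u],3))
E
```

```text
t 1.5 tcp [0.2148 0.5869 0.2116] z [ 0.  0. -1.] yaw_y -12.0 gap 0.0857 F [-0.2 -0.1 -0.2] q6 1.31
.45,.35:.21 [-182.7  279.4    1.6]
c1:.21 [-617.6  105.6   -0. ]
c1:.025 [ -0.  -0. 185.]
300 192 [ 0.464 -0.18   0.016]
428 302 [0.443 0.169 0.026]
450 300 [0.41  0.188 0.028]
440 315 [0.438 0.195 0.015]
```

{"fn": "step_arm", "kwargs": {"rows": [-30,46,0,0,0,0,1,-30,46,0,0,0,0,1,-30,46,0,0,0,0,1,-30,46,0,0,0,0,1,-30,46,0,0,0,0,1,-30,46,0,0,0,0,1,-50,9,0,0,0,0,1,-50,9,0,0,0,0,1]}}

```text
clock: 2.5
tcp_pos: [0.4462, 0.2515, 0.2116]
ee_rot: [2.436, 1.983, 0.0]
wrist_force: [0.7, -1.0, -0.3]
finger_gap: 0.0857
gripper_force: 0.0
```

{"fn": "step_arm", "kwargs": {"rows": [-58,10,0,0,0,0,1,-58,10,0,0,0,0,1,-58,10,0,0,0,0,1,-58,10,0,0,0,0,1,-58,10,0,0,0,0,1,-58,10,0,0,0,0,1,-58,10,0,0,0,0,1,-58,10,0,0,0,0,1]}}

```text
clock: 3.5
tcp_pos: [0.4299, -0.2195, 0.2121]
ee_rot: [2.436, 1.982, 0.001]
wrist_force: [1.0, 0.6, 1.3]
finger_gap: 0.0855
gripper_force: 0.0
```

{"fn": "step_arm", "kwargs": {"rows": [-30,6,0,0,0,0,1,-20,3,0,0,0,0,1,0,0,0,0,0,0,1,0,0,0,0,0,0,1,0,0,0,0,0,0,1,0,0,0,0,0,0,1,0,0,0,0,0,0,1,0,0,0,0,0,0,1]}}

```text
clock: 4.5
tcp_pos: [0.4289, -0.2681, 0.2117]
ee_rot: [2.436, 1.984, 0.0]
wrist_force: [-0.5, 0.1, -0.4]
finger_gap: 0.0854
gripper_force: 0.0
```

```bash
python3 go.py c1:.025
python3 - <<'E'
from h import *
from fit import *
im,d=grab_frame('wrist');cal=get_calibration('wrist');save('w1.png',im)
C=cloud(cal,d)
print(fit(C,*G['c1']))
E
```

```text
t 4.5 tcp [ 0.4289 -0.2681  0.2117] z [ 0. -0. -1.] yaw_y -11.7 gap 0.0854 F [-0.5  0.1 -0.4] q6 -0.5
c1:.025 [ -8.6  -2.7 186.7]
(array([ 0.4265, -0.2754]), 86, 'rms', np.float64(0.0002), 'top', array([ 0.427, -0.272,  0.05 ]), array([ 427., -275.]), 20, 'knob', array([ 0.427, -0.275,  0.062]))
```

View pics/w1.png

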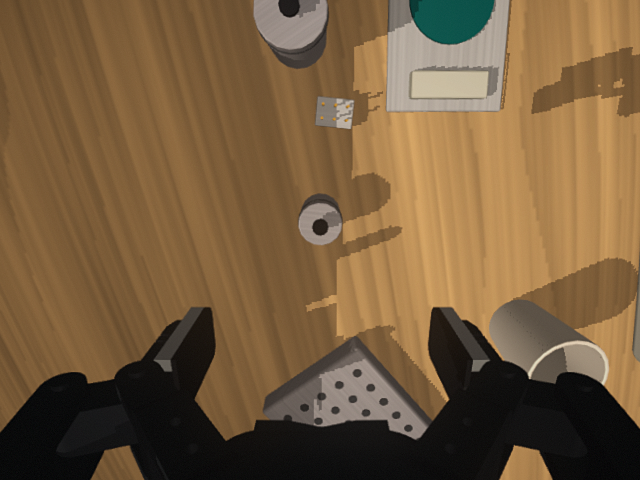

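The wrist view shows c1's knob at (320,227), centred between the fingers. A grater block (345,390) and a cup (550,340) are nearby, so I'll check clearance.

```bash
python3 - <<'E'
from h import *
C=np.load('scene0.npz')['C'].reshape(-1,3)
C=C[(C[:,2]>.012)&(C[:,2]<.3)]
r=np.array([-.203,.979]) 
v=C[:,:2]-[.426,-.2755]; X=v@[.203,.979]; Y=v@[.979,-.203]
m=(abs(X)<.08)&(abs(Y)<.09)&(np.hypot(X,Y)>.026)
for x,y,z in list(zip(X[m],Y[m],C[m][:,2]))[::12]: print(*np.round([x,y,z],3))
E
python3 go.py c1:.025
```

```text
t 4.55 tcp [ 0.4288 -0.2681  0.2116] z [ 0. -0. -1.] yaw_y -11.7 gap 0.085 F [-0.1  1.   0.4] q6 -0.5
c1:.025 [ -8.6  -2.7 186.6]
```

{"fn": "step_arm", "kwargs": {"rows": [-8,-2,0,0,0,0,1,0,0,40,0,0,0,1,0,0,40,0,0,0,1,0,0,40,0,0,0,1,0,0,36,0,0,0,1,0,0,20,0,0,0,1,0,0,10,0,0,0,1,0,0,0,0,0,0,1]}}

```text
clock: 5.55
tcp_pos: [0.4249, -0.2758, 0.0253]
ee_rot: [-2.436, -1.983, 0.0]
wrist_force: [0.7, -0.9, -0.4]
finger_gap: 0.0852
gripper_force: 0.0
```

{"fn": "step_arm", "kwargs": {"rows": [0,0,0,0,0,0,0,0,0,0,0,0,0,0,0,0,0,0,0,0,0,0,0,0,0,0,0,0,0,0,0,0,0,0,0,0,0,0,0,0,0,0,0,0,0,0,0,0,0,0,0,0,0,0,0,0]}}

```text
clock: 6.55
tcp_pos: [0.4261, -0.2764, 0.0271]
ee_rot: [2.434, 1.982, 0.001]
wrist_force: [-1.0, 0.9, 5.5]
finger_gap: 0.036
gripper_force: 49.3
```

```bash
python3 go.py c1:.165 a:.165 a:.035
```

```text
t 6.55 tcp [ 0.4261 -0.2764  0.0271] z [ 0.002 -0.002 -1.   ] yaw_y -11.7 gap 0.036 F [-1.   0.9  5.5] q6 -0.52
c1:.165 [-1.000e-01 -1.400e+00 -1.379e+02]
a:.165 [ 4.806e+02  1.165e+02 -3.000e-01]
a:.035 [ 1.0e-01 -3.0e-01  1.3e+02]
```

{"fn": "step_arm", "kwargs": {"rows": [0,0,-10,0,0,0,0,0,0,-20,0,0,0,0,0,0,-30,0,0,0,0,0,0,-30,0,0,0,0,0,0,-30,0,0,0,0,0,0,-15,0,0,0,0,0,0,-5,0,0,0,0,0,0,0,0,0,0,0]}}

```text
clock: 7.55
tcp_pos: [0.4249, -0.2754, 0.1648]
ee_rot: [-2.435, -1.983, 0.0]
wrist_force: [0.4, -0.9, -1.2]
finger_gap: 0.036
gripper_force: 50.0
```

```bash
cat > held.py <<'E'
from h import *
import sys
for c in ['side','scene']:
    im,d=grab_frame(c);cal=get_calibration(c);C=cloud(cal,d);p=observe()['tcp_pos']
    q=np.array(cal['R'])@p+cal['t'];u=cal['fx']*q[0]/q[2]+cal['cx'];v=cal['fy']*q[1]/q[2]+cal['cy']
    u,v=int(u),int(v); a=im[max(0,v-70):v+70,max(0,u-80):u+80]; save(f'{sys.argv[1]}_{c}.png',cv2.resize(a,None,fx=3,fy=3))
    best=[r for r in trace(c,'canister_1') if np.hypot(r['position'][0]-u,r['position'][1]-v)<45][:1]
    for r in best:
        P=C[r['region']&(d>0)]; P=P[np.hypot(*(P[:,:2]-p[:2]).T)<.05]
        print(c,round(r['conf'],2),'tcp',np.round(p,4),'z range',np.round(np.percentile(P[:,2],[1,5,50,95,99]),4))
E
python3 held.py h1; python3 go.py a:.165
```

```text
side 0.87 tcp [ 0.4247 -0.2752  0.1643] z range [0.1769 0.1844 0.2098 0.2367 0.2476]
scene 0.7 tcp [ 0.4246 -0.2751  0.1641] z range [0.1376 0.1407 0.173  0.1962 0.1992]
t 7.75 tcp [ 0.4247 -0.2752  0.1642] z [-0.002  0.002 -1.   ] yaw_y -11.7 gap 0.0355 F [-1.1 -0.4  0.3] q6 -0.52
a:.165 [ 4.798e+02  1.165e+02 -4.000e-01]
```

View pics/h1_side.png

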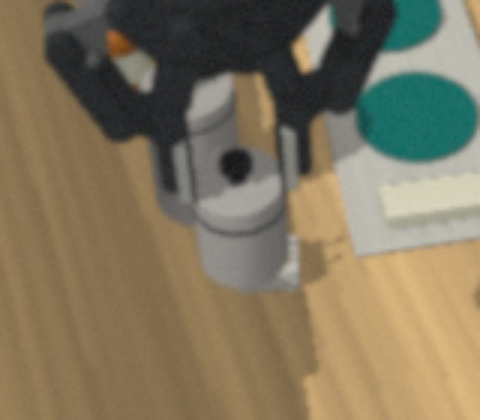

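The held view shows c1 upright between the fingers (knob at (236,165) in the crop), with its base about 27 mm below the TCP.

{"fn": "step_arm", "kwargs": {"rows": [20,5,0,0,0,0,0,45,11,0,0,0,0,0,50,12,0,0,0,0,0,50,12,0,0,0,0,0,50,12,0,0,0,0,0,50,12,0,0,0,0,0,50,12,0,0,0,0,0,50,12,0,0,0,0,0]}}

```text
clock: 8.75
tcp_pos: [0.5856, 0.0655, 0.1647]
ee_rot: [-2.436, -1.983, 0.002]
wrist_force: [0.4, -1.1, -0.6]
finger_gap: 0.0359
gripper_force: 50.0
```

{"fn": "step_arm", "kwargs": {"rows": [50,12,0,0,0,0,0,40,10,0,0,0,0,0,20,5,0,0,0,0,0,5,1.5,0,0,0,0,0,0,0,20,0,0,0,0,0,0,30,0,0,0,0,0,0,30,0,0,0,0,0,0,15,0,0,0,0]}}

```text
clock: 9.75
tcp_pos: [0.6343, 0.169, 0.0669]
ee_rot: [-2.436, -1.98, 0.007]
wrist_force: [-0.2, -0.5, -1.5]
finger_gap: 0.0352
gripper_force: 50.0
```

{"fn": "step_arm", "kwargs": {"rows": [0,0,10,0,0,0,0,0,0,0,0,0,0,0,0,0,0,0,0,0,0,0,0,0,0,0,0,0,0,0,0,0,0,0,0,0,0,0,0,0,0,0,0,0,0,0,0,0,0,0,0,0,0,0,0,0]}}

```text
clock: 10.75
tcp_pos: [0.6366, 0.1707, 0.0606]
ee_rot: [-2.436, -1.983, 0.0]
wrist_force: [-0.7, -0.4, -0.7]
finger_gap: 0.0358
gripper_force: 50.0
```

```bash
python3 go.py a:.0365
python3 - <<'E'
from h import *
im,d=grab_frame('wrist');cal=get_calibration('wrist');save('w2.png',im);C=cloud(cal,d)
for r in trace('wrist','pad_a'):
    m=r['region']&(d>0);P=C[m];P=P[abs(P[:,2]-.009)<.004]
    (x,y),rad=cv2.minEnclosingCircle((P[:,:2]*1000).astype(np.float32)); print(round(r['conf'],2),np.round(r['position']),round(x,1),round(y,1),round(rad,1),np.median(P[:,2]))
E
```

```text
t 10.75 tcp [0.6366 0.1707 0.0606] z [-0. -0. -1.] yaw_y -11.7 gap 0.0358 F [-0.7 -0.4 -0.7] q6 0.35
a:.0365 [ 0.1 -0.6 24.1]
0.73 [314. 390.] 609.8 70.6 38.4 0.009292837271714963
```

{"fn": "step_arm", "kwargs": {"rows": [0,0,12,0,0,0,0,0,0,6,0,0,0,0,0,0,3,0,0,0,0,0,0,2,0,0,0,0,0,0,0,0,0,0,0,0,0,0,0,0,0,0,0,0,0,0,0,0,0,0,0,0,0,0,0,0]}}

```text
clock: 11.85
tcp_pos: [0.6367, 0.1707, 0.0378]
ee_rot: [2.436, 1.983, 0.0]
wrist_force: [1.2, -0.2, -0.8]
finger_gap: 0.0358
gripper_force: 50.0
```

```bash
python3 go.py a:.0365; sed -i "s/'b':(.606/'b':(.608/;s/'c':(.5955/'c':(.5965/;s/'d':(.579/'d':(.580/" go.py
```

```text
t 11.85 tcp [0.6367 0.1707 0.0378] z [ 0.  0. -1.] yaw_y -11.7 gap 0.0358 F [ 1.2 -0.2 -0.8] q6 0.35
a:.0365 [ 0.1 -0.8  1.3]
```

Nudge down 1 mm, open gently, then rise.

{"fn": "step_arm", "kwargs": {"rows": [0,0,1,0,0,0,0,0,0,0.5,0,0,0,0,0,0,0,0,0,0,0.5,0,0,0,0,0,0,0.7,0,0,0,0,0,0,1,0,0,0,0,0,0,1,0,0,0,0,0,0,1,0,0,0,0,0,0,1]}}

```text
clock: 12.85
tcp_pos: [0.6366, 0.1707, 0.0361]
ee_rot: [2.436, 1.983, -0.0]
wrist_force: [-1.3, 0.5, 0.7]
finger_gap: 0.0855
gripper_force: 0.0
```

{"fn": "step_arm", "kwargs": {"rows": [0,0,-10,0,0,0,1,0,0,-30,0,0,0,1,0,0,-40,0,0,0,1,0,0,-40,0,0,0,1,0,0,-40,0,0,0,1,0,0,-10,0,0,0,1,0,0,0,0,0,0,1,0,0,0,0,0,0,1]}}

```text
clock: 13.85
tcp_pos: [0.6355, 0.1705, 0.2035]
ee_rot: [-2.435, -1.982, 0.005]
wrist_force: [-0.0, -0.1, -0.6]
finger_gap: 0.0854
gripper_force: 0.0
```

```bash
python3 go.py c2:.205 c2:.045; python3 - <<'E'
from fit import *
for c in ['wrist','scene']:
    im,d=grab_frame(c);C=cloud(get_calibration(c),d);save('p1'+c+'.png',im)
    print(fit(C,.637,.171,.059,.020))
E
```

```text
t 13.85 tcp [0.6355 0.1705 0.2035] z [-0.004 -0.001 -1.   ] yaw_y -11.7 gap 0.0854 F [-0.  -0.1 -0.6] q6 0.35
c2:.205 [  54.1 -202.2   -0.8]
c2:.045 [  0.2   0.6 160. ]
(array([0.6373, 0.1716]), 139, 'rms', np.float64(0.0029), 'top', array([0.638, 0.175, 0.059]), array([637., 172.]), 20, 'knob', array([0.637, 0.172, 0.071]))
(array([0.6361, 0.1711]), 162, 'rms', np.float64(0.0004), 'top', array([0.64 , 0.175, 0.059]), array([637., 171.]), 20, 'knob', array([0.637, 0.172, 0.071]))
```

View pics/p1wrist.png

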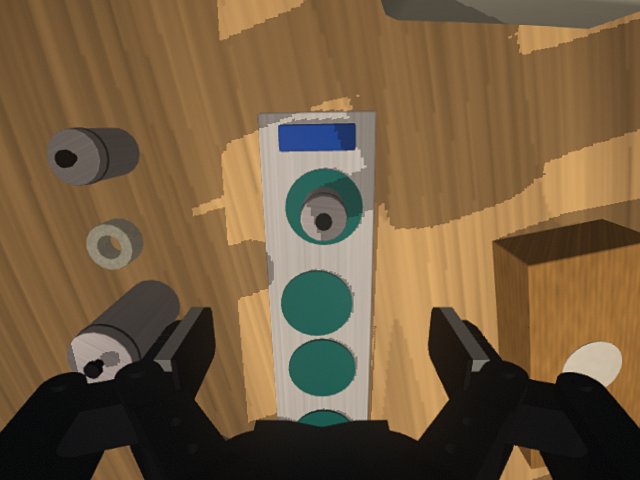

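The wrist view shows c1 standing on pad_a (knob at (323,222)) next to the blue marker (317,137), with its top at 59 mm. Next is c2.

{"fn": "step_arm", "kwargs": {"rows": [10,-37,0,0,0,0,1,14,-50,0,0,0,0,1,14,-50,0,0,0,0,1,11,-45,0,0,0,0,1,5,-20,0,0,0,0,1,0,0,20,0,0,0,1,0,0,20,0,0,0,1,0,0,10,0,0,0,1]}}

```text
clock: 14.95
tcp_pos: [0.4493, 0.2634, 0.1528]
ee_rot: [-2.437, -1.981, 0.007]
wrist_force: [0.6, 0.5, -0.4]
finger_gap: 0.0849
gripper_force: 0.0
```

{"fn": "step_arm", "kwargs": {"rows": [0,0,10,0,0,0,1,0,0,30,0,0,0,1,0,0,30,0,0,0,1,0,0,20,0,0,0,1,0,0,15,0,0,0,1,0,0,5,0,0,0,1,0,0,0,0,0,0,1,0,0,0,0,0,0,1]}}

```text
clock: 15.95
tcp_pos: [0.4506, 0.2649, 0.0472]
ee_rot: [2.436, 1.983, 0.003]
wrist_force: [0.8, -0.5, -0.3]
finger_gap: 0.0851
gripper_force: 0.0
```

```bash
python3 go.py c2:.045
```

```text
t 15.95 tcp [0.4506 0.2649 0.0472] z [ 0.002  0.001 -1.   ] yaw_y -11.7 gap 0.0851 F [ 0.8 -0.5 -0.3] q6 0.59
c2:.045 [-0.8 -2.   2.2]
```

{"fn": "step_arm", "kwargs": {"rows": [0,-1,2,0,0,0,1,0,0,0,0,0,0,0,0,0,0,0,0,0,0,0,0,0,0,0,0,0,0,0,0,0,0,0,0,0,0,0,0,0,0,0,0,0,0,0,0,0,0,0,0,0,0,0,0,0]}}

```text
clock: 16.95
tcp_pos: [0.4493, 0.265, 0.0448]
ee_rot: [2.436, 1.983, 0.002]
wrist_force: [0.3, 0.1, 6.0]
finger_gap: 0.0426
gripper_force: 50.4
```

{"fn": "step_arm", "kwargs": {"rows": [0,0,-10,0,0,0,0,0,0,-20,0,0,0,0,0,0,-30,0,0,0,0,0,0,-30,0,0,0,0,0,0,-20,0,0,0,0,0,0,-10,0,0,0,0,0,0,0,0,0,0,0,0,0,0,0,0,0,0]}}

```text
clock: 17.95
tcp_pos: [0.448, 0.2644, 0.1626]
ee_rot: [-2.436, -1.983, 0.004]
wrist_force: [-0.8, 0.2, -1.2]
finger_gap: 0.0429
gripper_force: 50.9
```

```bash
python3 go.py b:.165; python3 held.py h2
```

```text
t 17.95 tcp [0.448  0.2644 0.1626] z [-0.002 -0.001 -1.   ] yaw_y -11.7 gap 0.0429 F [-0.8  0.2 -1.2] q6 0.59
b:.165 [-157.9  196.1   -2.6]
scene 0.84 tcp [0.4482 0.2645 0.1628] z range [0.1209 0.1241 0.1644 0.1895 0.2003]
```

{"fn": "step_arm", "kwargs": {"rows": [-12,16,0,0,0,0,0,-30,36,0,0,0,0,0,-36,45,0,0,0,0,0,-36,45,0,0,0,0,0,-30,36,0,0,0,0,0,-14,18,0,0,0,0,0,0,0,10,0,0,0,0,0,0,20,0,0,0,0]}}

```text
clock: 19.15
tcp_pos: [0.6087, 0.071, 0.1337]
ee_rot: [2.435, 1.984, 0.002]
wrist_force: [0.0, -0.2, -0.5]
finger_gap: 0.0428
gripper_force: 51.0
```

{"fn": "step_arm", "kwargs": {"rows": [0,0,20,0,0,0,0,0,0,20,0,0,0,0,0,0,15,0,0,0,0,0,0,10,0,0,0,0,0,0,5,0,0,0,0,0,0,0,0,0,0,0,0,0,0,0,0,0,0,0,0,0,0,0,0,0]}}

```text
clock: 20.15
tcp_pos: [0.6092, 0.0702, 0.0649]
ee_rot: [2.436, 1.983, 0.002]
wrist_force: [-0.7, -0.7, -0.3]
finger_gap: 0.0424
gripper_force: 51.0
```

```bash
python3 go.py b:.0538
```

```text
t 20.15 tcp [0.6092 0.0702 0.0649] z [ 0.001 -0.    -1.   ] yaw_y -11.7 gap 0.0424 F [-0.7 -0.7 -0.3] q6 0.2
b:.0538 [-0.5 -1.2 11.1]
```

{"fn": "step_arm", "kwargs": {"rows": [0,0,5,0,0,0,0,0,0,3,0,0,0,0,0,0,2,0,0,0,0,0,0,1,0,0,0,0,0,0,0,0,0,0,0,0,0,0,0,0,0,0,0,0,0,0,0,0,0,0,0,0,0,0,0,0]}}

```text
clock: 21.15
tcp_pos: [0.6087, 0.0704, 0.0537]
ee_rot: [-2.436, -1.983, 0.0]
wrist_force: [-3.6, 0.7, 6.0]
finger_gap: 0.0428
gripper_force: 51.8
```

{"fn": "step_arm", "kwargs": {"rows": [0,0,0,0,0,0,0.5,0,0,0,0,0,0,0.6,0,0,0,0,0,0,0.8,0,0,0,0,0,0,1,0,0,0,0,0,0,1,0,0,0,0,0,0,1,0,0,0,0,0,0,1,0,0,-10,0,0,0,1]}}

```text
clock: 22.15
tcp_pos: [0.6078, 0.0703, 0.0624]
ee_rot: [-2.435, -1.983, 0.003]
wrist_force: [0.7, -0.0, -1.0]
finger_gap: 0.0855
gripper_force: 0.0
```

{"fn": "step_arm", "kwargs": {"rows": [0,0,-20,0,0,0,1,0,0,-30,0,0,0,1,0,0,-40,0,0,0,1,0,0,-40,0,0,0,1,0,0,-20,0,0,0,1,0,0,0,0,0,0,1,0,0,0,0,0,0,1,0,0,0,0,0,0,1]}}

```text
clock: 23.15
tcp_pos: [0.6076, 0.0703, 0.2106]
ee_rot: [-2.434, -1.982, 0.005]
wrist_force: [-0.1, -0.2, -0.5]
finger_gap: 0.0857
gripper_force: 0.0
```

```bash
python3 go.py c3:.21 c3:.062; cat > chk.py <<'E'
from fit import *
L={'c1':(.637,.171,.059,.020),'c2':(.608,.07,.079,.023),'c3':(.4375,-.1128,.09,.026),'c4':(.43,.101,.11,.029),'bot':(.42,-.001,.07,.016)}
import sys
for a in sys.argv[1:]: n,x,y=a.split(','); h,r=L[n][2:]; L[n]=(float(x),float(y),h+.009,r)
for c in ['wrist','scene']:
    im,d=grab_frame(c);C=cloud(get_calibration(c),d);save(f'chk{observe()["clock"]:.0f}{c}.png',im)
    for n in L:
        try: print(c,n,*fit(C,*L[n]))
        except Exception as e: print(c,n,'none')
    for r in trace(c,'pad_a'):
        m=r['region']&(d>0);P=C[m];P=P[abs(P[:,2]-.009)<.004]
        if len(P)<50: continue
        (x,y),rad=cv2.minEnclosingCircle((P[:,:2]*1000).astype(np.float32)); print('pad',round(r['conf'],2),round(x,1),round(y,1),round(rad,1))
E
python3 chk.py
```

```text
t 23.15 tcp [0.6076 0.0703 0.2106] z [-0.004  0.    -1.   ] yaw_y -11.7 gap 0.0857 F [-0.1 -0.2 -0.5] q6 0.2
c3:.21 [-213.8 -129.4    1.3]
c3:.062 [1.00e-01 6.00e-01 1.48e+02]
wrist c1 [0.6445 0.2052] 6 rms 0.0003 top [0.637 0.171 0.06 ] [637. 172.] 20 knob [0.638 0.171 0.072]
wrist c2 [0.6107 0.0709] 296 rms 0.0002 top [0.611 0.074 0.08 ] [611.  71.] 23 knob [0.611 0.072 0.091]
wrist c3 [ 0.4393 -0.1119] 1324 rms 0.0006 top [ 0.464 -0.103  0.085] [ 462. -104.] 9 knob 0
wrist c4 [0.4324 0.1019] 2676 rms 0.0012 top [0.437 0.104 0.11 ] [432. 103.] 30 knob [0.434 0.102 0.122]
wrist bot [ 0.4215 -0.001 ] 896 rms 0.0035 top [0.425 0.001 0.07 ] [424.  -0.] 9 knob 0
pad 0.96 637.6 171.0 38.7
pad 0.94 581.7 -108.0 39.6
pad 0.76 609.1 69.3 39.4
pad 0.58 598.0 -11.8 39.3
scene c1 [0.6361 0.1711] 165 rms 0.0004 top [0.639 0.175 0.059] [636. 172.] 20 knob [0.637 0.172 0.071]
scene c2 [0.6091 0.0701] 381 rms 0.0005 top [0.613 0.074 0.079] [610.  70.] 24 knob [0.61  0.071 0.091]
scene c3 [ 0.4382 -0.1128] 439 rms 0.0009 top [ 0.443 -0.087  0.085] [443. -87.] 0 knob 0
scene c4 [0.431 0.101] 891 rms 0.0018 top [0.437 0.104 0.11 ] [432. 101.] 29 knob [0.432 0.102 0.122]
scene bot [ 0.4203 -0.0019] 278 rms 0.0033 top [0.424 0.001 0.069] [422.  -0.] 9 knob 0
pad 0.83 608.2 68.6 38.6
pad 0.76 595.2 -10.9 39.5
pad 0.76 576.6 -108.9 41.6
pad 0.57 637.3 171.5 39.9
```

c1 and c2 are within about 2 mm of their pads. Next is c3.

{"fn": "step_arm", "kwargs": {"rows": [-20,-12,0,0,0,0,1,-45,-27,0,0,0,0,1,-50,-30,0,0,0,0,1,-50,-30,0,0,0,0,1,-34,-20,0,0,0,0,1,-15,-9,0,0,0,0,1,0,0,20,0,0,0,1,0,0,20,0,0,0,1]}}

```text
clock: 24.35
tcp_pos: [0.4402, -0.1126, 0.1714]
ee_rot: [-2.435, -1.984, -0.0]
wrist_force: [0.2, -0.2, 0.2]
finger_gap: 0.0856
gripper_force: 0.0
```

{"fn": "step_arm", "kwargs": {"rows": [0,0,20,0,0,0,1,0,0,30,0,0,0,1,0,0,30,0,0,0,1,0,0,18,0,0,0,1,0,0,8,0,0,0,1,0,0,2,0,0,0,1,0,0,0,0,0,0,1,0,0,0,0,0,0,1]}}

```text
clock: 25.35
tcp_pos: [0.4407, -0.1136, 0.0662]
ee_rot: [2.435, 1.982, 0.001]
wrist_force: [0.3, -0.1, -0.1]
finger_gap: 0.0856
gripper_force: 0.0
```

```bash
python3 go.py c3:.062
```

```text
t 25.35 tcp [ 0.4407 -0.1136  0.0662] z [ 0.002 -0.001 -1.   ] yaw_y -11.7 gap 0.0856 F [ 0.3 -0.1 -0.1] q6 -0.21
c3:.062 [ 0.2 -3.4  4.2]
```

{"fn": "step_arm", "kwargs": {"rows": [0,-2,4,0,0,0,1,0,0,0,0,0,0,0,0,0,0,0,0,0,0,0,0,0,0,0,0,0,0,0,0,0,0,0,0,0,0,0,0,0,0,0,0,0,0,0,0,0,0,0,0,0,0,0,0,0]}}

```text
clock: 26.35
tcp_pos: [0.4385, -0.1131, 0.0617]
ee_rot: [2.435, 1.983, 0.001]
wrist_force: [-0.1, 1.1, 5.1]
finger_gap: 0.049
gripper_force: 51.6
```

{"fn": "step_arm", "kwargs": {"rows": [0,0,-10,0,0,0,0,0,0,-20,0,0,0,0,0,0,-30,0,0,0,0,0,0,-30,0,0,0,0,0,0,-20,0,0,0,0,0,0,-10,0,0,0,0,0,0,0,0,0,0,0,0,0,0,0,0,0,0]}}

```text
clock: 27.35
tcp_pos: [0.4372, -0.1126, 0.1796]
ee_rot: [-2.435, -1.982, 0.002]
wrist_force: [0.1, 0.0, -1.2]
finger_gap: 0.0491
gripper_force: 52.1
```

```bash
python3 go.py c:.18; python3 held.py h3
```

```text
t 27.35 tcp [ 0.4372 -0.1126  0.1796] z [-0.002  0.001 -1.   ] yaw_y -11.7 gap 0.0491 F [ 0.1  0.  -1.2] q6 -0.21
c:.18 [131.7 135.4  -0.6]
side 0.92 tcp [ 0.4372 -0.1126  0.1797] z range [0.1776 0.1786 0.1896 0.2047 0.2061]
scene 0.98 tcp [ 0.4374 -0.1126  0.1799] z range [0.1211 0.1266 0.1808 0.2096 0.2197]
```

{"fn": "step_arm", "kwargs": {"rows": [10,10,0,0,0,0,0,25,25,0,0,0,0,0,31,33,0,0,0,0,0,31,33,0,0,0,0,0,25,25,0,0,0,0,0,10,10,0,0,0,0,0,0,0,10,0,0,0,0,0,0,20,0,0,0,0]}}

```text
clock: 28.55
tcp_pos: [0.5978, -0.0117, 0.1507]
ee_rot: [2.436, 1.982, 0.001]
wrist_force: [-0.6, -0.3, -2.4]
finger_gap: 0.0492
gripper_force: 52.3
```

{"fn": "step_arm", "kwargs": {"rows": [0,0,20,0,0,0,0,0,0,20,0,0,0,0,0,0,15,0,0,0,0,0,0,10,0,0,0,0,0,0,5,0,0,0,0,0,0,0,0,0,0,0,0,0,0,0,0,0,0,0,0,0,0,0,0,0]}}

```text
clock: 29.55
tcp_pos: [0.5985, -0.0112, 0.0819]
ee_rot: [2.435, 1.983, 0.001]
wrist_force: [0.4, -0.5, -1.5]
finger_gap: 0.0491
gripper_force: 52.3
```

```bash
python3 go.py c:.0707
```

```text
t 29.55 tcp [ 0.5985 -0.0112  0.0819] z [ 0.001 -0.    -1.   ] yaw_y -11.7 gap 0.0491 F [ 0.4 -0.5 -1.5] q6 0.06
c:.0707 [-0.2 -2.  11.2]
```

{"fn": "step_arm", "kwargs": {"rows": [0,-1,5,0,0,0,0,0,0,3,0,0,0,0,0,0,2,0,0,0,0,0,0,1,0,0,0,0,0,0,0,0,0,0,0,0,0,0,0,0,0,0,0,0,0,0,0,0,0,0,0,0,0,0,0,0]}}

```text
clock: 30.55
tcp_pos: [0.597, -0.011, 0.0707]
ee_rot: [-2.436, -1.983, 0.0]
wrist_force: [-2.8, 0.2, 4.8]
finger_gap: 0.0492
gripper_force: 53.0
```

{"fn": "step_arm", "kwargs": {"rows": [0,0,0,0,0,0,0.6,0,0,0,0,0,0,0.7,0,0,0,0,0,0,0.8,0,0,0,0,0,0,1,0,0,0,0,0,0,1,0,0,0,0,0,0,1,0,0,0,0,0,0,1,0,0,-10,0,0,0,1]}}

```text
clock: 31.55
tcp_pos: [0.5962, -0.0109, 0.0795]
ee_rot: [-2.435, -1.982, 0.002]
wrist_force: [0.2, -0.4, 0.7]
finger_gap: 0.0855
gripper_force: 0.0
```

{"fn": "step_arm", "kwargs": {"rows": [0,0,-20,0,0,0,1,0,0,-30,0,0,0,1,0,0,-40,0,0,0,1,0,0,-40,0,0,0,1,0,0,-10,0,0,0,1,0,0,0,0,0,0,1,0,0,0,0,0,0,1,0,0,0,0,0,0,1]}}

```text
clock: 32.55
tcp_pos: [0.596, -0.0109, 0.218]
ee_rot: [-2.434, -1.982, 0.004]
wrist_force: [-0.2, -0.3, 0.4]
finger_gap: 0.0855
gripper_force: 0.0
```

```bash
python3 go.py c4:.22 c4:.082; python3 chk.py c3,.598,-.011
```

```text
t 32.55 tcp [ 0.596  -0.0109  0.218 ] z [-0.003  0.    -1.   ] yaw_y -11.7 gap 0.0855 F [-0.2 -0.3  0.4] q6 0.06
c4:.22 [  75.9 -185.2   -1.4]
c4:.082 [  0.    0.5 138. ]
wrist c1 [0.6376 0.1718] 335 rms 0.0003 top [0.634 0.155 0.059] [634. 158.] 14 knob 0
wrist c2 [0.6043 0.0384] 63 rms 0.0001 top [0.611 0.071 0.08 ] [608.  54.] 39 knob [0.61  0.065 0.092]
wrist c3 [ 0.5995 -0.0102] 473 rms 0.0002 top [ 0.6   -0.007  0.1  ] [599. -10.] 26 knob [ 0.599 -0.01   0.111]
wrist c4 [0.4325 0.102 ] 2743 rms 0.0022 top [0.437 0.101 0.11 ] [433. 102.] 30 knob [0.434 0.102 0.122]
wrist bot [ 0.4211 -0.0008] 918 rms 0.0034 top [0.425 0.    0.07 ] [424.  -1.] 9 knob 0
pad 0.97 599.1 -9.4 38.5
pad 0.89 609.4 69.5 38.5
pad 0.75 636.8 167.5 37.2
pad 0.68 581.2 -107.9 39.0
scene c1 [0.6361 0.1711] 160 rms 0.0004 top [0.64  0.175 0.059] [637. 172.] 20 knob [0.637 0.172 0.071]
scene c2 [0.609  0.0701] 381 rms 0.0029 top [0.613 0.074 0.079] [606.  55.] 40 knob [0.609 0.067 0.091]
scene c3 [ 0.5977 -0.0111] 644 rms 0.0006 top [ 0.602 -0.006  0.099] [598.  -9.] 27 knob [ 0.599 -0.01   0.111]
scene c4 [0.4311 0.101 ] 876 rms 0.0018 top [0.436 0.104 0.11 ] [433. 101.] 29 knob [0.433 0.102 0.122]
scene bot [ 0.4203 -0.002 ] 283 rms 0.0034 top [0.424 0.    0.069] [422.  -0.] 9 knob 0
pad 0.87 596.7 -11.5 39.2
pad 0.85 636.5 170.1 37.9
pad 0.72 608.1 69.9 38.2
pad 0.62 581.0 -109.6 39.7
```

{"fn": "step_arm", "kwargs": {"rows": [8,-18,0,0,0,0,1,17,-42,0,0,0,0,1,20,-50,0,0,0,0,1,19,-45,0,0,0,0,1,8,-20,0,0,0,0,1,4,-10,0,0,0,0,1,0,0,20,0,0,0,1,0,0,20,0,0,0,1]}}

```text
clock: 33.75
tcp_pos: [0.4314, 0.1005, 0.1782]
ee_rot: [-2.437, -1.982, 0.001]
wrist_force: [-0.3, 0.2, 0.1]
finger_gap: 0.0854
gripper_force: 0.0
```

```bash
python3 go.py c4:.082
```

```text
t 33.75 tcp [0.4314 0.1005 0.1782] z [-0.001 -0.    -1.   ] yaw_y -11.7 gap 0.0854 F [-0.3  0.2  0.1] q6 0.27
c4:.082 [ 0.2 -1.4 96.2]
```

{"fn": "step_arm", "kwargs": {"rows": [0,-1,20,0,0,0,1,0,0,25,0,0,0,1,0,0,25,0,0,0,1,0,0,15,0,0,0,1,0,0,8,0,0,0,1,0,0,3,0,0,0,1,0,0,0,0,0,0,1,0,0,0,0,0,0,1]}}

```text
clock: 34.75
tcp_pos: [0.4309, 0.1012, 0.085]
ee_rot: [2.435, 1.983, 0.002]
wrist_force: [-0.1, -0.3, 0.5]
finger_gap: 0.0855
gripper_force: 0.0
```

{"fn": "step_arm", "kwargs": {"rows": [0,0,0,0,0,0,0,0,0,0,0,0,0,0,0,0,0,0,0,0,0,0,0,0,0,0,0,0,0,0,0,0,0,0,0,0,0,0,0,0,0,0,0,0,0,0,0,0,0,0,0,0,0,0,0,0]}}

```text
clock: 35.75
tcp_pos: [0.4356, 0.1013, 0.0904]
ee_rot: [2.431, 1.979, 0.015]
wrist_force: [1.3, -1.4, 17.2]
finger_gap: 0.0332
gripper_force: 54.5
```

{"fn": "step_arm", "kwargs": {"rows": [0,0,-10,0,0,0,0,0,0,-20,0,0,0,0,0,0,-30,0,0,0,0,0,0,-30,0,0,0,0,0,0,-30,0,0,0,0,0,0,-10,0,0,0,0,0,0,-5,0,0,0,0,0,0,0,0,0,0,0]}}

```text
clock: 36.75
tcp_pos: [0.4296, 0.1011, 0.2178]
ee_rot: [-2.435, -1.983, 0.003]
wrist_force: [-0.1, -0.6, -2.9]
finger_gap: 0.0333
gripper_force: 53.3
```

```bash
python3 go.py d:.22; python3 held.py h4
```

```text
t 36.75 tcp [0.4296 0.1011 0.2178] z [-0.002 -0.    -1.   ] yaw_y -11.7 gap 0.0333 F [-0.1 -0.6 -2.9] q6 0.27
d:.22 [-174.3  189.7   -2.5]
side 0.62 tcp [0.4295 0.1011 0.2176] z range [0.1304 0.137  0.1968 0.2386 0.2475]
scene 0.64 tcp [0.4296 0.1011 0.2177] z range [0.1352 0.1414 0.2036 0.24   0.2508]
```

The gap is 33 mm instead of about 55 mm, which is odd, so I'll look before moving.

```bash
cd pics; python3 -c "
import cv2,numpy as np
a=cv2.imread('h4_scene.png');b=cv2.imread('h4_side.png');h=max(a.shape[0],b.shape[0])
p=lambda i:cv2.copyMakeBorder(i,0,h-i.shape[0],0,0,0)
o=np.hstack([p(a),p(b)]);s=min(800/o.shape[1],600/o.shape[0]);cv2.imwrite('h4.png',cv2.resize(o,None,fx=s,fy=s))"
```

```text
(no output)
```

View pics/h4.png

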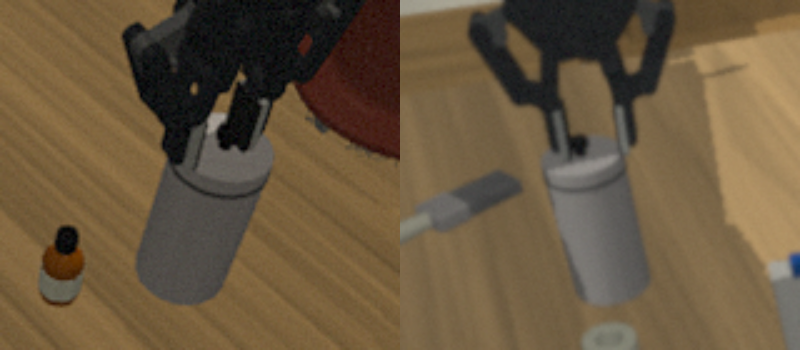

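The crops show c4 hanging askew. In the side half, the left finger is over the top beside the knob (578,148), and the right finger is outside the wall (625,130). I'll measure its tilt and lowest point so I can set it back down gently.

```bash
cat > cyl.py <<'E'
from h import *
from scipy.optimize import least_squares
def cyl(r,h,center,show=True):
    for c in ['side','scene']:
        im,d=grab_frame(c);cal=get_calibration(c);C=cloud(cal,d)
        tr=[t for t in trace(c,'canister_4')]
        for t in tr:
            P=C[cv2.erode(t['region'].astype(np.uint8),np.ones((3,3)))>0]; P=P[np.isfinite(P).all(1)]
            P=P[np.hypot(*(P[:,:2]-center).T)<.09]
            if len(P)<150: continue
            # side points only: z below the 60th percentile
            S=P[P[:,2]<np.percentile(P[:,2],60)]
            def f(p):
                a=np.array([p[2],p[3],1]);a/=np.linalg.norm(a);v=S-np.array([p[0],p[1],.17])
                return np.linalg.norm(v-np.outer(v@a,a),axis=1)-r
            o=least_squares(f,[*center,0,0],loss='soft_l1',f_scale=.001)
            print(c,round(t['conf'],2),len(S),'centre@.17',np.round(o.x[:2],4),'tilt deg x,y',np.round(np.degrees(o.x[2:]),1),'rms',round(np.sqrt(np.mean(f(o.x)**2)),4),'zmin',np.round(np.percentile(P[:,2],[.2,1]),4))
E
python3 -c "
from cyl import *
cyl(.029,.11,np.array([.43,.101]))"
```

```text
side 0.77 1127 centre@.17 [0.4211 0.1024] tilt deg x,y [-2.5  1.9] rms 0.0012 zmin [0.1291 0.1317]
scene 0.95 1290 centre@.17 [0.4224 0.1015] tilt deg x,y [-2.9  1. ] rms 0.0008 zmin [0.1352 0.1369]
```

```bash
python3 - <<'E'
from h import *
p=observe()['tcp_pos']
ty=np.array([.979,-.203]);tx=np.array([.203,.979])
for c in ['side','scene']:
    im,d=grab_frame(c);C=cloud(get_calibration(c),d)
    v=C[...,:2]-p[:2];Y=v@ty;X=v@tx;Z=C[...,2]-p[2]
    m=(d>0)&(abs(X)<.02)&(abs(Y)<.06)&(Z>-.03)&(Z<.09)
    for lo in np.arange(-.05,.05,.01):
        k=m&(Y>=lo)&(Y<lo+.01)
        dark=k&(im.max(2)<70)
        print(c,'Y',round(lo*1e3),'n',k.sum(),'dark',dark.sum(),'zmin dark',np.round(np.percentile(Z[dark],[1,10,50])*1e3) if dark.sum()>5 else '')
E
```

```text
side Y -50 n 119 dark 107 zmin dark [66. 71. 79.]
side Y -40 n 192 dark 73 zmin dark [33. 60. 71.]
side Y -30 n 231 dark 146 zmin dark [27. 35. 65.]
side Y -20 n 155 dark 106 zmin dark [19. 25. 38.]
side Y -10 n 70 dark 14 zmin dark [21. 23. 29.]
side Y 0 n 69 dark 0 zmin dark 
side Y 10 n 267 dark 46 zmin dark [ 8. 33. 75.]
side Y 20 n 208 dark 171 zmin dark [27. 36. 66.]
side Y 30 n 71 dark 64 zmin dark [61. 64. 72.]
side Y 40 n 84 dark 80 zmin dark [66. 71. 80.]
scene Y -50 n 96 dark 96 zmin dark [66. 72. 80.]
scene Y -40 n 92 dark 54 zmin dark [66. 68. 74.]
scene Y -30 n 170 dark 95 zmin dark [27. 41. 69.]
scene Y -20 n 522 dark 421 zmin dark [23. 32. 55.]
scene Y -10 n 159 dark 54 zmin dark [21. 23. 32.]
scene Y 0 n 80 dark 3 zmin dark 
scene Y 10 n 552 dark 111 zmin dark [-21.   9.  31.]
scene Y 20 n 458 dark 366 zmin dark [19. 36. 73.]
scene Y 30 n 107 dark 101 zmin dark [32. 35. 52.]
scene Y 40 n 111 dark 103 zmin dark [68. 71. 75.]
```

The fingertips sit much farther back than planned, so the pads only catch the top of the canisters. I'll lower c4 straight back to where it stood.

{"fn": "step_arm", "kwargs": {"rows": [0,0,10,0,0,0,0,0,0,18,0,0,0,0,0,0,20,0,0,0,0,0,0,20,0,0,0,0,0,0,20,0,0,0,0,0,0,15,0,0,0,0,0,0,10,0,0,0,0,0,0,5,0,0,0,0]}}

```text
clock: 38.25
tcp_pos: [0.43, 0.1011, 0.1004]
ee_rot: [-2.436, -1.983, 0.001]
wrist_force: [0.4, 0.7, -2.8]
finger_gap: 0.0331
gripper_force: 53.4
```

{"fn": "step_arm", "kwargs": {"rows": [0,0,3,0,0,0,0,0,0,2,0,0,0,0,0,0,1,0,0,0,0,0,0,1,0,0,0,0,0,0,1,0,0,0,0,0,0,0,0,0,0,0,0,0,0,0,0,0,0,0,0,0,0,0,0,0]}}

```text
clock: 39.25
tcp_pos: [0.4303, 0.1011, 0.0931]
ee_rot: [2.436, 1.983, 0.0]
wrist_force: [0.2, 0.3, -2.8]
finger_gap: 0.033
gripper_force: 53.4
```

```bash
python3 go.py c4:.09; python3 -c "
from cyl import *
cyl(.029,.11,np.array([.425,.101]))"
```

```text
t 39.25 tcp [0.4303 0.1011 0.0931] z [ 0.  0. -1.] yaw_y -11.7 gap 0.033 F [ 0.2  0.3 -2.8] q6 0.27
c4:.09 [-0.2 -0.2  3.1]
side 0.91 828 centre@.17 [0.4145 0.1039] tilt deg x,y [-3.   0.9] rms 0.0012 zmin [0.0056 0.0087]
```

{"fn": "step_arm", "kwargs": {"rows": [0,0,1,0,0,0,0,0,0,1,0,0,0,0,0,0,1,0,0,0,0,0,0,1,0,0,0,0,0,0,1,0,0,0,0,0,0,0,0,0,0,0,0,0,0,0,0,0,0,0,0,0,0,0,0,0]}}

```text
clock: 40.45
tcp_pos: [0.4313, 0.1013, 0.0901]
ee_rot: [2.436, 1.983, 0.002]
wrist_force: [-2.1, -0.7, 6.6]
finger_gap: 0.033
gripper_force: 56.9
```

{"fn": "step_arm", "kwargs": {"rows": [0,0,0,0,0,0,0.4,0,0,0,0,0,0,0.42,0,0,0,0,0,0,0.45,0,0,0,0,0,0,0.5,0,0,0,0,0,0,0.55,0,0,0,0,0,0,0.6,0,0,0,0,0,0,0.6,0,0,0,0,0,0,0.6], "grip_force": 20}}

```text
clock: 41.45
tcp_pos: [0.4299, 0.1011, 0.0877]
ee_rot: [-2.436, -1.983, 0.001]
wrist_force: [-0.4, -0.8, 0.3]
finger_gap: 0.0513
gripper_force: 0.0
```

```bash
python3 go.py; python3 held.py h5;python3 -c "
from cyl import *
cyl(.029,.11,np.array([.425,.101]))"
```

```text
t 41.45 tcp [0.4299 0.1011 0.0877] z [-0.001 -0.    -1.   ] yaw_y -11.7 gap 0.0513 F [-0.4 -0.8  0.3] q6 0.27
side 0.72 tcp [0.43   0.1011 0.0878] z range [0.0007 0.0101 0.0737 0.1089 0.1194]
scene 0.71 tcp [0.4301 0.1012 0.088 ] z range [0.0011 0.0094 0.0813 0.1121 0.1225]
side 0.95 856 centre@.17 [0.4239 0.1011] tilt deg x,y [ 0.1 -0. ] rms 0.0011 zmin [0.0028 0.0058]
scene 0.89 887 centre@.17 [0.4254 0.1008] tilt deg x,y [ 0.1 -0.1] rms 0.0007 zmin [0.007  0.0085]
```

View pics/h5_side.png

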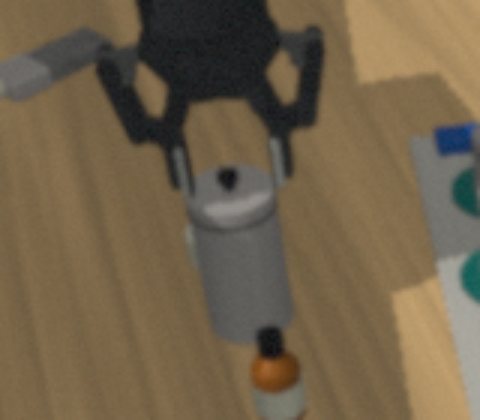

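The crop shows c4 upright on the table again (knob at (228,178)). The fingertips are level with its top, and the palm is well clear above. I'll open, recentre, and go about 30 mm deeper.

{"fn": "step_arm", "kwargs": {"rows": [0,0,-5,0,0,0,0.7,0,0,-5,0,0,0,0.8,0,0,0,0,0,0,1,0,0,0,0,0,0,1,-1,-5,0,0,0,0,1,0,0,0,0,0,0,1,0,0,0,0,0,0,1,0,0,0,0,0,0,1]}}

```text
clock: 42.85
tcp_pos: [0.4252, 0.1012, 0.0981]
ee_rot: [2.436, 1.983, 0.0]
wrist_force: [1.0, -0.1, 0.3]
finger_gap: 0.0855
gripper_force: 0.0
```

{"fn": "step_arm", "kwargs": {"rows": [0,0,8,0,0,0,1,0,0,10,0,0,0,1,0,0,10,0,0,0,1,0,0,7,0,0,0,1,0,0,3,0,0,0,1,0,0,0,0,0,0,1,0,0,0,0,0,0,1,0,0,0,0,0,0,1]}}

```text
clock: 43.85
tcp_pos: [0.4255, 0.1012, 0.0605]
ee_rot: [2.436, 1.983, 0.001]
wrist_force: [0.2, 0.2, 0.5]
finger_gap: 0.0853
gripper_force: 0.0
```

```bash
python3 go.py .4247,.101:.06; python3 held.py h6;python3 -c "
from cyl import *
cyl(.029,.11,np.array([.425,.101]))"
```

```text
t 43.85 tcp [0.4255 0.1012 0.0605] z [ 0.001  0.    -1.   ] yaw_y -11.7 gap 0.0853 F [0.2 0.2 0.5] q6 0.27
.4247,.101:.06 [-0.4 -0.7  0.5]
scene 0.67 tcp [0.4253 0.1012 0.0603] z range [0.003  0.0111 0.0829 0.112  0.1226]
scene 0.68 920 centre@.17 [0.4259 0.1008] tilt deg x,y [ 0.3 -0.2] rms 0.0007 zmin [0.0047 0.0068]
```

View pics/h6_side.png

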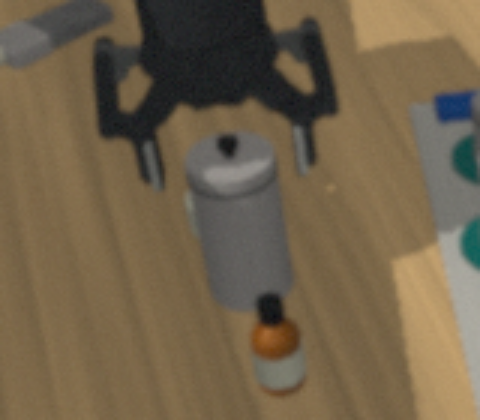

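The open tips at (155,185) and (308,170) are only about 15 mm below the rim, and the palm is well above the knob at (228,145). I'll go 15 mm deeper, then close.

{"fn": "step_arm", "kwargs": {"rows": [0,0,7,0,0,0,1,0,0,6,0,0,0,1,0,0,2,0,0,0,1,0,0,0,0,0,0,1,0,0,0,0,0,0,1,0,0,0,0,0,0,1,0,0,0,0,0,0,1,0,0,0,0,0,0,1]}}

```text
clock: 45.25
tcp_pos: [0.4252, 0.1012, 0.0452]
ee_rot: [2.436, 1.983, 0.0]
wrist_force: [0.1, 0.4, 0.2]
finger_gap: 0.0857
gripper_force: 0.0
```

{"fn": "step_arm", "kwargs": {"rows": [0,0,0,0,0,0,0.8,0,0,0,0,0,0,0.7,0,0,0,0,0,0,0.6,0,0,0,0,0,0,0,0,0,0,0,0,0,0,0,0,0,0,0,0,0,0,0,0,0,0,0,0,0,0,0,0,0,0,0], "grip_force": 50}}

```text
clock: 46.25
tcp_pos: [0.4257, 0.1011, 0.0456]
ee_rot: [2.436, 1.983, 0.002]
wrist_force: [2.2, -0.7, 3.6]
finger_gap: 0.0571
gripper_force: 53.8
```

{"fn": "step_arm", "kwargs": {"rows": [0,0,-10,0,0,0,0,0,0,-20,0,0,0,0,0,0,-30,0,0,0,0,0,0,-30,0,0,0,0,0,0,-25,0,0,0,0,0,0,-10,0,0,0,0,0,0,0,0,0,0,0,0,0,0,0,0,0,0]}}

```text
clock: 47.25
tcp_pos: [0.424, 0.1011, 0.1683]
ee_rot: [-2.435, -1.982, 0.004]
wrist_force: [0.3, 0.5, -2.8]
finger_gap: 0.057
gripper_force: 54.0
```

```bash
sed -i "s/'d':(.580/'d':(.5805/" go.py; python3 go.py d:.17 d:.0545; python3 held.py h7;python3 -c "
from cyl import *
cyl(.029,.11,np.array([.425,.101]))"
```

```text
t 47.25 tcp [0.424  0.1011 0.1683] z [-0.003 -0.    -1.   ] yaw_y -11.7 gap 0.057 F [ 0.3  0.5 -2.8] q6 0.27
d:.17 [-173.1  195.6   -2.2]
d:.0545 [1.000e-01 4.000e-01 1.155e+02]
side 0.61 tcp [0.4241 0.1011 0.1683] z range [0.1238 0.1297 0.1926 0.2324 0.243 ]
scene 0.66 tcp [0.4243 0.1011 0.1687] z range [0.1263 0.1322 0.1972 0.2344 0.2461]
side 0.88 1088 centre@.17 [0.4231 0.1017] tilt deg x,y [0.4 1.2] rms 0.0012 zmin [0.1261 0.1281]
scene 0.9 1113 centre@.17 [0.4243 0.1007] tilt deg x,y [ 0.1 -0.1] rms 0.0008 zmin [0.1299 0.1313]
```

{"fn": "step_arm", "kwargs": {"rows": [-12,14,0,0,0,0,0,-30,34,0,0,0,0,0,-40,45,0,0,0,0,0,-40,45,0,0,0,0,0,-30,34,0,0,0,0,0,-15,17,0,0,0,0,0,-6,7,0,0,0,0,0,0,0,0,0,0,0,0]}}

```text
clock: 48.65
tcp_pos: [0.582, -0.1085, 0.1698]
ee_rot: [-2.436, -1.982, 0.001]
wrist_force: [-0.2, -0.2, -2.8]
finger_gap: 0.057
gripper_force: 54.5
```

{"fn": "step_arm", "kwargs": {"rows": [0,0,10,0,0,0,0,0,0,20,0,0,0,0,0,0,20,0,0,0,0,0,0,20,0,0,0,0,0,0,18,0,0,0,0,0,0,10,0,0,0,0,0,0,5,0,0,0,0,0,0,0,0,0,0,0]}}

```text
clock: 49.65
tcp_pos: [0.5822, -0.1081, 0.0672]
ee_rot: [2.436, 1.983, 0.0]
wrist_force: [0.5, -0.6, -2.9]
finger_gap: 0.057
gripper_force: 54.5
```

```bash
python3 go.py d:.0545
```

```text
t 49.65 tcp [ 0.5822 -0.1081  0.0672] z [ 0. -0. -1.] yaw_y -11.7 gap 0.057 F [ 0.5 -0.6 -2.9] q6 -0.1
d:.0545 [-0.3 -1.6 12.7]
```

{"fn": "step_arm", "kwargs": {"rows": [0,-1,5,0,0,0,0,0,0,3,0,0,0,0,0,0,2,0,0,0,0,0,0,1,0,0,0,0,0,0,1,0,0,0,0,0,0,0,0,0,0,0,0,0,0,0,0,0,0,0,0,0,0,0,0,0]}}

```text
clock: 50.65
tcp_pos: [0.5811, -0.1078, 0.0552]
ee_rot: [2.436, 1.983, 0.0]
wrist_force: [-0.3, 0.2, -2.9]
finger_gap: 0.0575
gripper_force: 54.5
```

Still hanging (−2.9 N), so I'll go another 1.5 mm in small steps.

{"fn": "step_arm", "kwargs": {"rows": [0,0,0.5,0,0,0,0,0,0,0.5,0,0,0,0,0,0,0.5,0,0,0,0,0,0,0,0,0,0,0,0,0,0,0,0,0,0,0,0,0,0,0,0,0,0,0,0,0,0,0,0,0,0,0,0,0,0,0]}}

```text
clock: 51.65
tcp_pos: [0.5812, -0.1079, 0.0546]
ee_rot: [2.436, 1.983, 0.0]
wrist_force: [-2.6, 0.9, 6.1]
finger_gap: 0.0575
gripper_force: 55.0
```

In contact with the pad. Release and retreat.

{"fn": "step_arm", "kwargs": {"rows": [0,0,0,0,0,0,0.7,0,0,0,0,0,0,0.8,0,0,0,0,0,0,0.9,0,0,0,0,0,0,1,0,0,0,0,0,0,1,0,0,0,0,0,0,1,0,0,0,0,0,0,1,0,0,-5,0,0,0,1]}}

```text
clock: 52.65
tcp_pos: [0.5806, -0.1076, 0.0583]
ee_rot: [-2.436, -1.983, 0.001]
wrist_force: [0.9, 0.5, -0.0]
finger_gap: 0.0851
gripper_force: 0.0
```

{"fn": "step_arm", "kwargs": {"rows": [0,0,-20,0,0,0,1,0,0,-30,0,0,0,1,0,0,-40,0,0,0,1,0,0,-40,0,0,0,1,0,0,-30,0,0,0,1,0,0,-15,0,0,0,1,0,0,0,0,0,0,1,0,0,0,0,0,0,1]}}

```text
clock: 53.65
tcp_pos: [0.5802, -0.1076, 0.232]
ee_rot: [-2.435, -1.982, 0.002]
wrist_force: [-0.3, -0.1, -0.9]
finger_gap: 0.0857
gripper_force: 0.0
```

```bash
python3 go.py; python3 chk.py c3,.598,-.011 c4,.581,-.108; ls pics
```

```text
t 53.65 tcp [ 0.5802 -0.1076  0.232 ] z [-0.003  0.001 -1.   ] yaw_y -11.7 gap 0.0857 F [-0.3 -0.1 -0.9] q6 -0.11
wrist c1 none
wrist c2 [0.6101 0.0713] 591 rms 0.0003 top [0.607 0.055 0.079] [608.  61.] 20 knob [0.604 0.015 0.097]
wrist c3 [ 0.5989 -0.0115] 1 rms 0.0 top [ 0.599 -0.01   0.099] [599. -10.] 26 knob [ 0.599 -0.01   0.111]
wrist c4 [ 0.5823 -0.107 ] 626 rms 0.0002 top [ 0.583 -0.104  0.119] [ 582. -107.] 29 knob [ 0.582 -0.106  0.131]
wrist bot [4.204e-01 3.000e-04] 975 rms 0.0033 top [ 0.424 -0.     0.07 ] [423.  -0.] 9 knob 0
pad 0.9 608.3 70.3 39.0
pad 0.85 580.7 -104.2 37.5
pad 0.77 597.2 -12.0 37.8
scene c1 [0.6361 0.171 ] 166 rms 0.0004 top [0.64  0.175 0.059] [637. 172.] 20 knob [0.637 0.172 0.071]
scene c2 [0.609  0.0701] 379 rms 0.0041 top [0.612 0.075 0.079] [609.  71.] 24 knob [0.609 0.067 0.091]
scene c3 [ 0.5978 -0.0111] 654 rms 0.0006 top [ 0.601 -0.006  0.099] [599. -10.] 27 knob [ 0.599 -0.01   0.111]
scene c4 [ 0.5812 -0.108 ] 920 rms 0.0008 top [ 0.585 -0.103  0.119] [ 581. -106.] 30 knob [ 0.582 -0.107  0.131]
scene bot [ 0.4203 -0.0021] 274 rms 0.0034 top [0.423 0.001 0.07 ] [422.  -1.] 10 knob 0
pad 0.8 635.9 171.0 38.8
pad 0.76 597.2 -12.2 38.7
pad 0.68 580.2 -106.0 37.2
pad 0.57 608.2 69.7 38.3
chk23scene.png
chk23wrist.png
chk33scene.png
chk33wrist.png
chk54scene.png
chk54wrist.png
h1_scene.png
h1_side.png
h2_scene.png
h2_side.png
h3_scene.png
h3_side.png
h4.png
h4_scene.png
h4_side.png
h5_scene.png
h5_side.png
h6_scene.png
h6_side.png
h7_scene.png
h7_side.png
p1scene.png
p1wrist.png
scene0.png
side0.png
w1.png
w2.png
  return _methods._mean(a, axis=axis, dtype=dtype,
  ret = ret.dtype.type(ret / rcount)
  ret = um.true_divide(
```

All four are within about 3 mm of their pads, with tops at 59, 79, 99 and 119 mm. The bottle hasn't moved.

View pics/chk54scene.png

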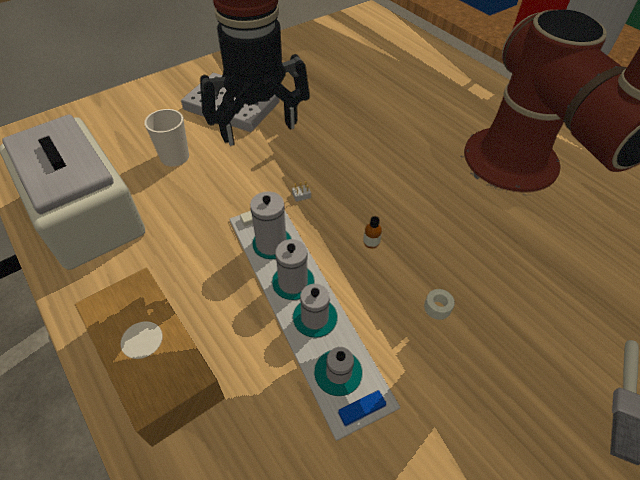

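```bash
python3 -c "
from plant import *
print(job_done())"
```

```text
the job is handed in; nothing more can be done
None
```

The job is handed in (the verdict was not shown): all four canisters stand upright on their pads in height order from the blue marker, each within about 3 mm of centre by camera, the bottle has not moved, and c4 needed a second grasp after a bad first grip.

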